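Drag the film can with the reel onto the inspection mat

TASK

Two open film cans stand side by side on the archive bench. Hook a fingertip behind the far lip of the one that has the reel in it and drag it towards you, sliding it along the bench without lifting it, until the whole can sits on the dark mat with the reel still lying in it. Leave the empty can where it stands.

Things in the scene. Friction and masses are not known exactly. Their poses are not given: they have to be found in the camera images.
- full_can_center (a point): The open round film can that holds the reel: a shallow bare-metal dish, 140 mm across its lip (136 mm across the wall below), 32 mm high, loose on the bench, open side up. The wall is 3 mm thick and vertical; the outer 2 mm lip is a bead round the top 5 mm. This point is on the can's axis, half-way up (16 mm above the bench); z is up, x points roughly away from the robot. Can and reel together weigh about 0.45 kg and slide on the bench with a few newtons.
- reel_center (a point): The film reel lying flat and loose in that can: a grey disc 125 mm across and 19 mm thick with five round openings that show dark brown film. It lies wholly below the can's lip, with 2.5 mm of play all round. This point is the centre of the reel, 12.5 mm above the bench while it lies in the can; z is the reel's axis.
- empty_can_center (a point): The other open film can, of the same make, size and metal but empty, standing beside the first one (to its left or right). A small black plastic film core (42 mm across, 16 mm high) lies between the two cans, towards their far side; otherwise the bench is clear for 60 mm behind both cans, up to a 35 mm high light box. This point is on its axis, half-way up (16 mm above the bench).
- mat: The dark rectangular inspection mat let flush into the bench top nearer to the robot than the cans, with no edge to catch on: 180 mm along its own x by 200 mm along its own y. The origin is its centre, at bench height; x points away from the robot (turned a few degrees at most), y to the robot's left..
Not all that is in view belongs to the job. What is shaped like the part that bears full_can_center but pink or red is not meant.

How it is judged:
On the way:
1. a finger bears on the reel's can from behind its far side, and the can has begun to slide (20 mm or more) (distance of full_can_center from where it was at the start of the episode above 0.02 m and contact force between the fingers and full_can above 0.2 N and x of the grasp point in the frame of full_can_center above 0.03 m).
At the end, for the whole second after the job is handed in: The reel's can rests flat and still on the bench, released, wholly on the mat (its centre within 24 mm of the mat's centre along the mat's x and 34 mm along its y, which is 4 mm of grace over the edge), with the reel lying in it, and the empty can within 20 mm of where it started (x of full_can_center in the frame of mat between -0.024 and 0.024 m and y of full_can_center in the frame of mat between -0.034 and 0.034 m and height (world z) of full_can_center below 0.02 m and angle between full_can_center's own z axis and vertical below 0.06 rad and linear speed of full_can below 0.01 m/s and distance between reel_center and full_can_center below 0.012 m and distance of empty_can_center from where it was at the start of the episode below 0.02 m); the robot touches nothing.
It fails at once if the reel's can is lifted (its centre rises more than 20 mm) or tipped by more than 0.3 rad (height (world z) of full_can_center above 0.036 m or angle between full_can_center's own z axis and vertical above 0.3 rad).
It fails at once if the empty can is pushed or carried more than 30 mm away (distance of empty_can_center from where it was at the start of the episode above 0.03 m).
It also fails if it takes over 32 s, if anything falls off the work surface, if the arm or the gripper's body presses on something with over 40 N, if the wrist force passes 120 N, or if a joint passes its speed limit or range.

ROBOT

A 6-joint arm with a two-finger parallel gripper is mounted at the origin on the work surface. World frame = base frame: x ahead of the robot, y to its left, z up, the work surface at z = 0. Lengths are in m, angles in rad, forces in N, time in s.
With the tool pointing down it reaches from about 0.425 to 0.95 m from the base axis. Payload 3.5 kg.
Tool frame: the origin (TCP) lies midway between the tips of the shut fingers; the grasp point (between the pads) lies 19 mm behind it (ctrl.tcp_to_grasp is the distance from the TCP to the grasp point, in m); z points along the fingers, x is the direction in which the jaws open and shut, and the axes are right-handed (so a half turn about z gives the same grasp; the last joint's range is limited). The gripper opens to 85 mm and grips with 20 to 120 N. Pads are 22 mm wide; open, the fingers measure 114 mm over their backs; the gripper's body (76 mm by 85 mm) begins 54 mm behind the grasp point. The pads swing forward as they close: fully open they stand 13 mm farther back than shut.
Start: joints at [-1.39, 0.286, 1.577, -0, 1.279, -0.15], TCP at [0.219, -0.638, 0.231] pointing down, gripper open.
Joint ranges: [-2.77, 2.77], [-0.9, 2.22], [0.21, 2.48], [-1.53, 4.67], [0.24, 2.81], [-2.84, 2.84]. Speed limits (rad/s): [2.79, 2.79, 3.14, 3.14, 3.14, 3.14].

INTERFACE

Orientations are given as a unit quaternion [x, y, z, w].
In Python, from plant import ctrl, cams, workorder, spotter gives the robot as it stands. The module is installed in compiled form; this text tells all that it offers.
- The arm moves only by the tool send_rows, never from a script. Its argument "motion" is one flat list of numbers, 5 for each row, row after row: the shift along the tool's x, y, z in cm, then the turn about the tool's z in rad, then the finger opening in cm, from 0 to 8.54. In form: [tx, ty, tz, spin, gripper, tx, ty, tz, spin, gripper, ...]. A call has 1 to 12 rows; each row shifts and turns the pose as measured when the row begins, along the tool's axes as they then stand; what a row does not reach is not made up. A row lasts 1/10 s, in which the tool goes at most 50 mm and 8.59 degrees, less where a joint would pass 70% of its speed; a pose out of reach is approached as far as the arm can. A call is refused whole if a number of a shift passes 5 or a number of a turn 0.15, either way. A call with a gripper value outside its range is refused whole. The fingers move at their own pace and stop on an object; "grip_force" is the grip in N (left out, the last holds). Time passes only in rows, so rows that do not move let the fingers close. It gives the time, the measured TCP pose, the force and the opening at its end, in the units of the state.
- ctrl.get_state(): the state, without advancing time (a new reading comes with each control period).
- cams.read_camera(name): name is "side" or "top" or "wrist"; returns (picture, depth): 480x640x3 uint8, red, green, blue; 480x640 float32, m along the optical axis (not along the pixel's ray), 0 where there is no reading.
- cams.camera_params(name): a dict with "fx", "fy", "cx", "cy" (pixels), "xyz" and "attitude" of the camera in the world; the wrist camera has in their place "mount" (4x4, takes a point from camera to tool coordinates, whose origin is the TCP and whose axes are the tool frame's). Camera axes: x right, y down, z forward; pixel columns grow to the right and rows downward; lengths in m; the calibration is good to about 2 mm. The wrist camera is an equidistant fisheye: a pixel r from the principal point sees the ray r / f radians off the axis. A picture is of the moment at which its call begins: read the wrist's pose just before it. camera_params takes no time and is no camera call.
- workorder.sign_off(): hands the job in, once; it reports no verdict.
Trained networks look in the newest picture that a camera, given by its name, has taken for a name from the list of things; names that differ only in an ending like _2 or _b are one class to them, and where a whole thing is asked for, a point or a joint stands for the part that bears it (a point fixed in the world has none). Each returns a list of dicts, best first, with "conf" (0 to 1); they miss things now and then, are a little off and sometimes report something else, mostly with a low value. They report only what shows in the picture. A call takes as long as a camera call. They do not tell look-alikes from the thing itself.
- spotter.trace(target, camera): "mask" (480x640 bool, what is visible of it) and "bbox" ([left, top, width, height] in pixels, round what is visible of it).
The state is a dict: "time": time; "qpos": joint angles; "dq": joint speeds; "joint_efforts": joint torques, N m; "eef_pos": TCP position; "tcp_rot": TCP orientation; "contact_force": force on the tool from outside, world axes, zero at the start; "wrist_torque": the same for the moment, N m; "opening": opening from 0.0 (shut) to 1.0 (fully open).
Only numpy, scipy, OpenCV 4.12 (cv2) and the standard library are available. Lean on these libraries where they do the work, as an engineer would, in place of code of your own. Each camera call takes 0.05 s, during which the arm holds its last target.

## Working session

There is one attempt and no reset: what is moved stays moved. The work goes in short steps, Python scripts to look and compute and a tool call to move; the robot and the scene stay as the last step left them, time stands still between calls to the robot, and variables do not carry over. Pictures are saved under pics/ and viewed, and the job is handed in when it is done.

Besides the shell and the picture viewer there is one more tool, called after "Call:" by a JSON object that holds its "name" and its "arguments". send_rows: Moves the arm, as the interface text tells. Its arguments: {"type":"object","properties":{"motion":{"type":"array","items":{"type":"number"}},"grip_force":{"type":"number"}},"required":["motion"]}

```bash
mkdir -p pics; ls; cat > h.py <<'E'
import numpy as np, cv2
from plant import ctrl,cams,workorder,spotter
from scipy.spatial.transform import Rotation as R
def shot(n,f):
    p,d=cams.read_camera(n); cv2.imwrite('pics/'+f,p[:,:,::-1]); return p,d
E
python3 - <<'E'
from h import *
s=ctrl.get_state(); print(s)
for n in('top','side'):
    print(n,cams.camera_params(n)); p,d=shot(n,n+'0.png'); print(d.min(),d.max())
    np.save(n+'d.npy',d)
    for t in('full_can_center','reel_center','empty_can_center','mat'):
        for r in spotter.trace(t,n)[:3]: print(t,r['conf'],r['bbox'])
print(cams.camera_params('wrist'),ctrl.tcp_to_grasp, ctrl.get_state()['time'])
E
```

```text
pics
{'time': 0.0, 'qpos': array([-1.39000274e+00,  2.87169761e-01,  1.57817901e+00,  6.94307281e-06,
        1.27862449e+00, -1.50036169e-01]), 'dq': array([-7.93845954e-05, -1.60858606e-03,  3.34873310e-05, -2.31554246e-04,
        1.84426615e-04,  1.06229449e-03]), 'joint_efforts': array([-6.17782116e-04, -4.05978692e+01, -2.92625624e+01, -1.11870556e-04,
        5.79762709e-03,  1.42305794e-06]), 'eef_pos': array([ 0.21914464, -0.63773443,  0.22994338]), 'tcp_rot': array([ 0.81388701, -0.58102196, -0.0008522 , -0.00083101]), 'contact_force': array([ 0.23854515, -0.30842925, -0.00779639]), 'wrist_torque': array([ 0.04268055, -0.0170817 ,  0.02853813]), 'opening': 1.0012242823273414}
top {'fx': 600.4470069065119, 'fy': 600.4470069065119, 'cx': 316.91057788195565, 'cy': 232.54321301963824, 'xyz': array([0.3049868 , 0.05668838, 0.95557412]), 'attitude': array([ 0.73905233, -0.66443271,  0.07610051, -0.08086748])}
0.0 1.9359288
full_can_center 0.82 [139.9, 104.2, 86.8, 87.0]
full_can_center 0.79 [419.8, 151.1, 90.9, 88.9]
reel_center 0.63 [426.0, 160.4, 83.3, 72.9]
empty_can_center 0.
[... 348 characters left out ...]
 89.2, 81.4]
full_can_center 0.85 [253.3, 151.4, 62.5, 49.2]
reel_center 0.76 [253.0, 154.4, 62.7, 37.0]
reel_center 0.65 [301.4, 197.4, 101.7, 74.3]
empty_can_center 0.74 [224.6, 237.1, 84.4, 72.2]
mat 0.79 [304.1, 193.7, 97.9, 77.4]
{'fx': 371.64829954431775, 'fy': 371.64829954431775, 'cx': 325.4148774116959, 'cy': 235.55739318513298, 'mount': array([[ 9.99999405e-01,  1.08399592e-03, -1.24979110e-04,
        -6.10981102e-04],
       [-1.01166429e-03,  9.63950289e-01,  2.66080469e-01,
        -6.78827661e-02],
       [ 4.08903793e-04, -2.66080185e-01,  9.63950812e-01,
        -1.42048966e-01],
       [ 0.00000000e+00,  0.00000000e+00,  0.00000000e+00,
         1.00000000e+00]])} 0.0187 0.5
```

View pics/top0.png

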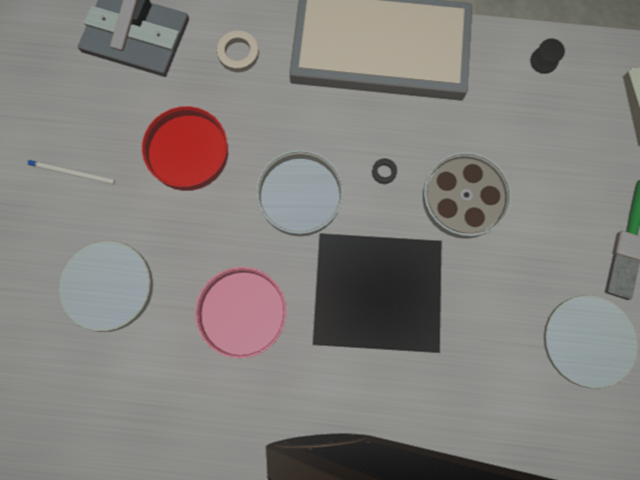

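View pics/side0.png

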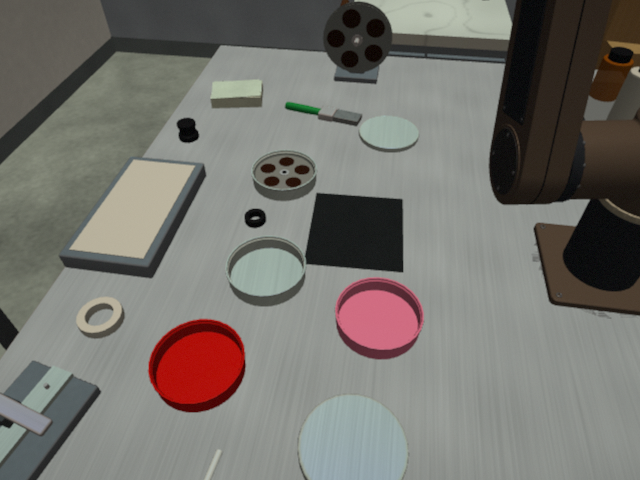

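```bash
cat >> h.py <<'E'
def cloud(n,d):
    c=cams.camera_params(n); v,u=np.mgrid[:480,:640]
    P=np.stack([(u-c['cx'])/c['fx']*d,(v-c['cy'])/c['fy']*d,d],-1)
    return P@R.from_quat(c['attitude']).as_matrix().T+c['xyz']
def onplane(n,u,v,z):
    c=cams.camera_params(n); r=np.array([(u-c['cx'])/c['fx'],(v-c['cy'])/c['fy'],1.])
    r=R.from_quat(c['attitude']).as_matrix()@r; return c['xyz']+r*(z-c['xyz'][2])/r[2]
def ringfit(P,box,z0=.026,z1=.04):
    x,y,w,h=[int(a) for a in box]; Q=P[y-6:y+h+6,x-6:x+w+6].reshape(-1,3)
    Q=Q[(Q[:,2]>z0)&(Q[:,2]<z1)]
    c=np.linalg.lstsq(np.c_[2*Q[:,:2],np.ones(len(Q))],(Q[:,:2]**2).sum(1),rcond=None)[0]
    return c[:2],np.sqrt(c[2]+c[:2]@c[:2]),len(Q),np.median(Q[:,2])
E
python3 - <<'E'
from h import *
for n,bs in(('top',{'full':[420,151,91,89],'empty':[255,149,92,89]}),('side',{'full':[253,151,63,49],'empty':[225,237,84,72]})):
    d=np.load(n+'d.npy');P=cloud(n,d)
    for k,b in bs.items():
        x,y,w,h=b; Q=P[y-4:y+h+4,x-4:x+w+4,2]; print(n,k,ringfit(P,b), np.histogram(Q,bins=np.arange(-.01,.05,.005))[0])
p=cv2.imread('pics/top0.png')
# mat
m=(p.max(2)<60).astype(np.uint8); l,lab,st,ce=cv2.connectedComponentsWithStats(m)
i=lab[293,378]; cn=cv2.findContours((lab==i).astype(np.uint8),0,1)[0][0]
q=cv2.boxPoints(cv2.minAreaRect(cn)); print(q)
ap=cv2.approxPolyDP(cn,10,True)[:,0]; W=np.array([onplane('top',*a,0)[:2] for a in ap]);print(ap,W,W.mean(0))
M=np.argwhere(lab==i)[:,::-1];W=np.array([onplane('top',*a,0)[:2] for a in M]).astype(np.float32);print('mat',W.mean(0),cv2.minAreaRect(W))
print('core',onplane('top',384,171,.016),'box edge',onplane('top',466,97,0),onplane('top',292,82,0))
# cross-check lip centres from image ellipse (top plane z=.032)
print(onplane('top',466.3,194.5,.032),onplane('top',300,193,.032))
E
```

```text
top full (array([ 0.60334594, -0.15790061]), np.float64(0.06706487280431303), 789, np.float64(0.030331286840519334)) [  20 2079 1615  111  102  820 3885  492  428    5    0]
top empty (array([0.57830918, 0.10997606]), np.float64(0.06742512115236066), 764, np.float64(0.030149518296882394)) [  19 2655 5319  459  140  114  128  436  389    6    0]
side full (array([ 0.60448704, -0.15627888]), np.float64(0.06775242510679172), 431, np.float64(0.030101141898091544)) [   0  815  604  112  120  217 1670  270  221    1    0]
side empty (array([0.5789757 , 0.11189034]), np.float64(0.06768451481718431), 677, np.float64(0.030516533638167864)) [   0 1471 3940  367  276  287  262  346  379    1    0]
[[313.4178  344.13373]
 [319.9646  233.92859]
 [444.51514 241.32764]
 [437.96832 351.53278]]
[[321 234]
 [314 343]
 [438 351]
 [440 242]] [[ 0.51876509  0.06783053]
 [ 0.3435825   0.06054071]
 [ 0.35182929 -0.13355939]
 [ 0.52614146 -0.12614666]] [ 0.43507959 -0.0328337 ]Traceback (most recent call last):
  File "<stdin>", line 12, in <module>
  File "h.py", line 11, in onplane
    c=cams.camera_params(n); r=np.array([(u-c['cx'])/c['fx'],(v-c['cy'])/c['fy'],1.])
ValueError: time passes only in moves, steps and waits
```

```bash
cat >> h.py <<'E'
full=np.array([.604,-.157]); mat=np.array([.435,-.033]); dr=(mat-full)/np.linalg.norm(mat-full)
def plan(t):
    s=ctrl.get_state(); M=R.from_quat(s['tcp_rot']).as_matrix()
    dy=np.r_[dr,0]@M; spin=np.arctan2(-dy[0],dy[1])
    print(s['time'],s['eef_pos'],s['contact_force'],s['opening'],'tool shift cm',np.round((np.array(t)-s['eef_pos'])@M*100,2),'spin',spin)
E
python3 - <<'E'
from h import *
g=full-dr*.097
print(dr,g); plan([*g,.1])
n='top'
print('core',onplane(n,384,171,.016),'box edge')
E
sed -n 1,2p h.py >/dev/null; python3 - <<'E'
from h import *
print(onplane('top',466,97,0))
E
```

```text
[-0.8062533   0.59157047] [ 0.68220657 -0.21438234]
0.5 [ 0.21925795 -0.6383711   0.23128173] [-0.07917302 -0.24981983 -0.91587086] 0.9996523899573904 tool shift cm [-25.06 -57.56  13.13] spin 0.9637946414811398
core [ 0.63174076 -0.02427414  0.016     ] box edge
[ 0.78578645 -0.15528744  0.        ]
```

Call:
{"name": "send_rows", "arguments": {"motion": [0,0,0,0.14,5,0,0,0,0.14,5,0,0,0,0.14,5,0,0,0,0.14,5,0,0,0,0.14,5,0,0,0,0.14,5,0,0,0,0.12,5]}}

```text
time: 1.2
eef_pos: [0.2193, -0.6384, 0.2317]
tcp_rot: [-0.436, 0.9, -0.0, -0.0]
contact_force: [-0.1, -0.4, 0.0]
opening: 0.584
```

```bash
python3 - <<'E'
from h import *
g=full-dr*.097
plan([*g,.1])
E
```

```text
1.2 [ 0.21926992 -0.63843825  0.23166115] [-0.14606367 -0.39050428  0.01720903] 0.5844192653399689 tool shift cm [-61.97 -10.08  13.15] spin -0.034920566147604214
```

Call:
{"name": "send_rows", "arguments": {"motion": [-4.5,-0.8,0,-0.03,5,-4.5,-0.8,0,0,5,-4.5,-0.8,0,0,5,-4.5,-0.8,0,0,5,-4.5,-0.8,0,0,5,-4.5,-0.8,0,0,5,-4.5,-0.8,0,0,5,-4.5,-0.8,0,0,5,-4.5,-0.8,0,0,5,-4.5,-0.8,0,0,5,-4.5,-0.8,0,0,5,-4.5,-0.8,0,0,5]}}

```text
time: 2.4
eef_pos: [0.6313, -0.2564, 0.2329]
tcp_rot: [-0.444, 0.896, -0.004, -0.0]
contact_force: [0.7, -1.4, 0.8]
opening: 0.585
```

```bash
python3 - <<'E'
from h import *
g=full-dr*.097
plan([*g,.1])
E
```

```text
2.4 [ 0.63127152 -0.25642754  0.23292832] [ 0.72934764 -1.37035473  0.82028905] 0.5853665550287311 tool shift cm [-6.48 -1.41 13.28] spin -0.01841740574523435
```

Call:
{"name": "send_rows", "arguments": {"motion": [-3,-0.7,0,-0.018,5,-2.5,-0.7,0,0,5,-0.8,0,3,0,5,0,0,4,0,5,0,0,4,0,5,0,0,2,0,5,0,0,0,0,5]}}

```text
time: 3.1
eef_pos: [0.6903, -0.2059, 0.1019]
tcp_rot: [-0.457, 0.889, -0.007, 0.003]
contact_force: [-0.0, 0.2, -0.7]
opening: 0.585
```

```bash
python3 - <<'E'
from h import *
g=full-dr*.097
plan([*g,.008])
p,d=shot('side','side1.png'); p,d=shot('top','top1.png'); p,d=shot('wrist','wrist1.png')
E
```

```text
3.1 [ 0.69026794 -0.20590581  0.10194066] [-0.01809528  0.17810308 -0.74880891] 0.5854339042698362 tool shift cm [1.15 0.3  9.39] spin 0.011738298668396931
```

View pics/side1.png

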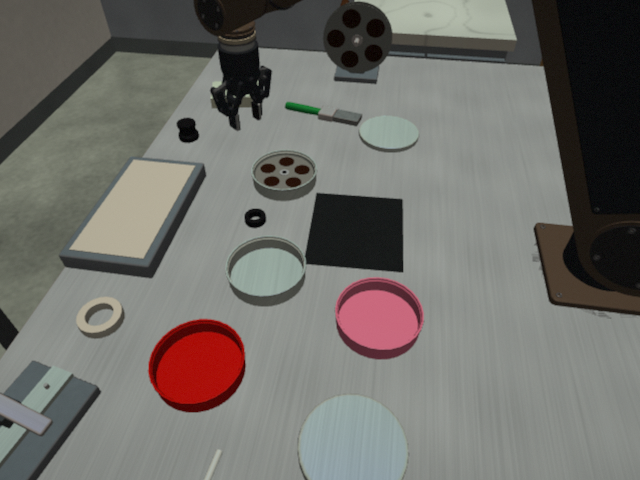

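View pics/wrist1.png

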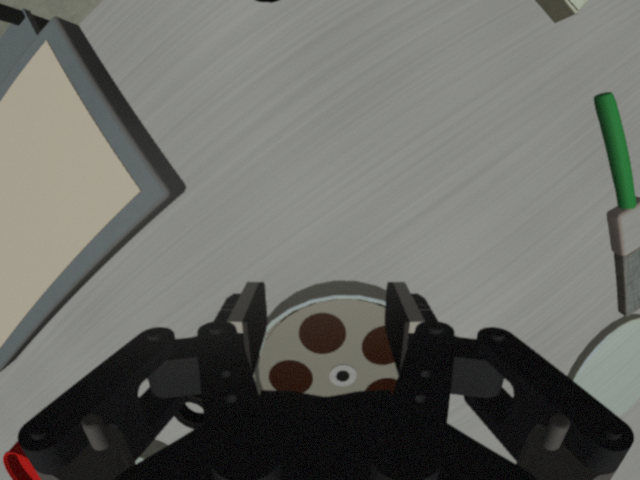

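Call:
{"name": "send_rows", "arguments": {"motion": [1.1,0.2,2,0.01,5,0,0,2.5,0,5,0,0,2,0,5,0,0,1.2,0,5,0,0,0,0,5]}}

```text
time: 3.75
eef_pos: [0.6947, -0.2207, 0.0423]
tcp_rot: [-0.452, 0.892, -0.019, 0.013]
contact_force: [0.1, 0.8, -0.4]
opening: 0.588
```

```bash
python3 - <<'E'
from h import *
g=full-dr*.097
plan([*g,.008])
p,d=shot('side','side2.png'); p,d=shot('wrist','wrist2.png')
E
```

```text
3.75 [ 0.69468967 -0.22070771  0.0423201 ] [ 0.12094895  0.75490324 -0.35416138] 0.5878230781682737 tool shift cm [0.25 1.54 3.36] spin 0.0009020747412183661
```

View pics/wrist2.png

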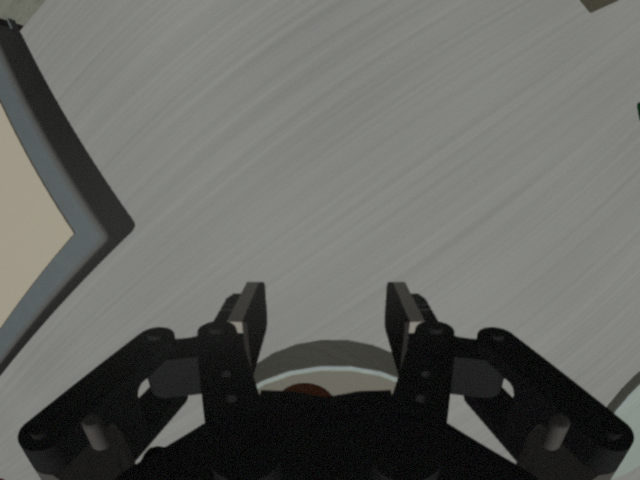

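Call:
{"name": "send_rows", "arguments": {"motion": [0.2,0.4,0.8,0,5,0,0.2,0.8,0,5,0,0.2,0.7,0,5,0,0,0.6,0,5,0,0,0,0,5]}}

```text
time: 4.35
eef_pos: [0.6906, -0.2189, 0.0158]
tcp_rot: [-0.452, 0.891, -0.023, 0.015]
contact_force: [0.6, 0.1, -1.1]
opening: 0.58
```

```bash
python3 - <<'E'
from h import *
g=full-dr*.097
plan([*g,.008]); s=ctrl.get_state(); print(R.from_quat(s['tcp_rot']).as_matrix()[:,2])
p,d=shot('side','side3.png')
E
```

```text
4.35 [ 0.69059889 -0.21887948  0.01582025] [ 0.55308021  0.08151727 -1.08450372] 0.5795296524586095 tool shift cm [0.14 0.98 0.73] spin 0.001614311008036172
[ 0.04788111 -0.02620502 -0.99850924]
```

View pics/side3.png

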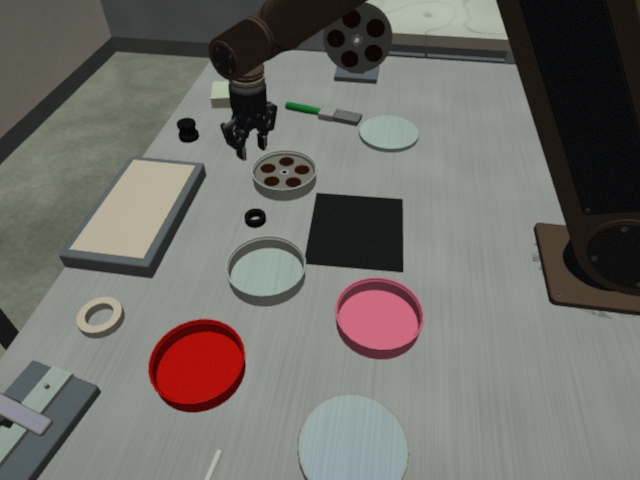

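Call:
{"name": "send_rows", "arguments": {"motion": [0.1,0.5,0.3,0,5,0,0.6,0.2,0,5,0,0.5,0,0,5,0,0.5,-0.03,0,5,0,0.5,-0.03,0,5,0,0.5,-0.03,0,5]}}

```text
time: 5.0
eef_pos: [0.6646, -0.2011, 0.011]
tcp_rot: [-0.453, 0.891, -0.024, 0.016]
contact_force: [1.6, -1.8, -2.0]
opening: 0.588
```

```bash
python3 - <<'E'
from h import *
g=mat-dr*.077
plan([*g,.01]); s=ctrl.get_state(); print(R.from_quat(s['tcp_rot']).as_matrix()[:,2])
print('dist along',(full-s['eef_pos'][:2])@dr)
E
```

```text
5.0 [ 0.66457976 -0.2010653   0.01099083] [ 1.61586267 -1.79590177 -2.02724108] 0.5883514746232749 tool shift cm [-1.000e-02  2.072e+01 -1.110e+00] spin 0.0020908325841324732
[ 0.05137988 -0.02840166 -0.99827524]
dist along 0.07491036266061692
```

Call:
{"name": "send_rows", "arguments": {"motion": [0,0.6,-0.04,0,5,0,0.7,-0.05,0,5,0,0.8,-0.05,0,5,0,0.8,-0.05,0,5,0,0.8,-0.05,0,5,0,0.8,-0.05,0,5,0,0.6,-0.04,0,5]}}

```text
time: 5.7
eef_pos: [0.6212, -0.1694, 0.012]
tcp_rot: [-0.452, 0.891, -0.027, 0.018]
contact_force: [1.7, -1.9, -0.6]
opening: 0.589
```

```bash
python3 - <<'E'
from h import *
g=mat-dr*.077
plan([*g,.01]); s=ctrl.get_state(); print(R.from_quat(s['tcp_rot']).as_matrix()[:,2])
p,d=shot('side','side4.png');P=cloud('side',d)
p,d=shot('top','top4.png')
for r in spotter.trace('full_can_center','side')[:3]:
    print(r['bbox'],ringfit(P,r['bbox']))
E
```

```text
5.7 [ 0.6212397  -0.16941314  0.01201198] [ 1.67476465 -1.92925462 -0.56785553] 0.5887465253430403 tool shift cm [-1.000e-02  1.537e+01 -7.900e-01] spin 0.001716348230420582
[ 0.05661276 -0.03116178 -0.99790979]
[269.0, 162.9, 63.8, 50.2] (array([ 0.56195809, -0.1234823 ]), np.float64(0.06881333190923693), 535, np.float64(0.030536599201256842))
[147.4, 320.0, 98.5, 92.3] (array([0.63521143, 0.30721625]), np.float64(0.06755376894060884), 988, np.float64(0.030648045684180003))
[331.5, 278.6, 91.2, 78.5] (array([0.37846769, 0.18030864]), np.float64(0.06754305117623217), 826, np.float64(0.0307900854264071))
```

View pics/side4.png

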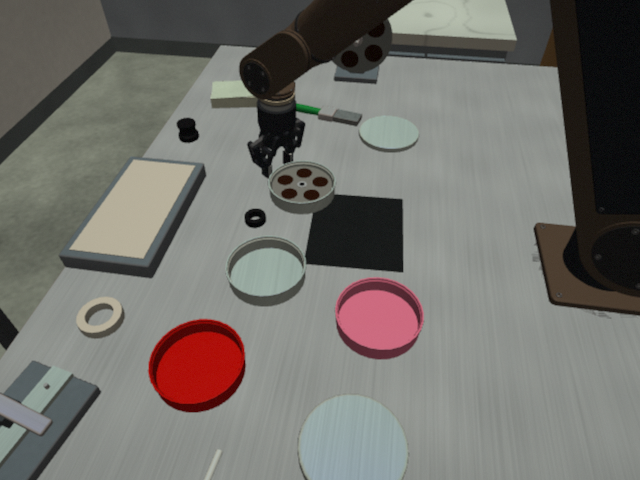

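View pics/top4.png

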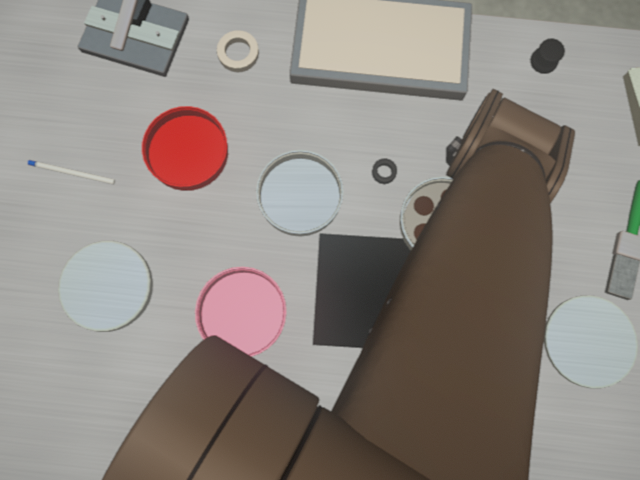

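Call:
{"name": "send_rows", "arguments": {"motion": [0,0.7,-0.05,0,5,0,0.9,-0.06,0,5,0,1,-0.06,0,5,0,1,-0.06,0,5,0,1,-0.06,0,5,0,1,-0.06,0,5,0,1,-0.06,0,5,0,1,-0.06,0,5,0,1,-0.06,0,5,0,1,-0.06,0,5,0,0.9,-0.06,0,5,0,0.7,-0.04,0,5]}}

```text
time: 7.05
eef_pos: [0.5255, -0.0991, 0.0131]
tcp_rot: [-0.452, 0.891, -0.029, 0.02]
contact_force: [2.2, -2.4, -1.2]
opening: 0.588
```

```bash
python3 - <<'E'
from h import *
g=mat-dr*.075
plan([*g,.01]); s=ctrl.get_state(); print(R.from_quat(s['tcp_rot']).as_matrix()[:,2])
p,d=shot('side','side5.png');P=cloud('side',d)
for r in spotter.trace('full_can_center','side')[:4]:
    print(r['bbox'],ringfit(P,r['bbox']))
E
```

```text
7.05 [ 0.52552018 -0.0990942   0.0130577 ] [ 2.24191812 -2.40705058 -1.22250243] 0.5875946515896369 tool shift cm [0.02 3.72 0.05] spin 0.0017464092085137327
[ 0.06207932 -0.03380465 -0.99749857]
[309.0, 187.4, 70.2, 57.4] (array([ 0.46605531, -0.05345535]), np.float64(0.06875478489588266), 621, np.float64(0.030530690993089582))
[147.9, 320.4, 100.2, 93.9] (array([0.63517481, 0.30724474]), np.float64(0.06754977540234795), 981, np.float64(0.030719451044576407))
```

View pics/side5.png

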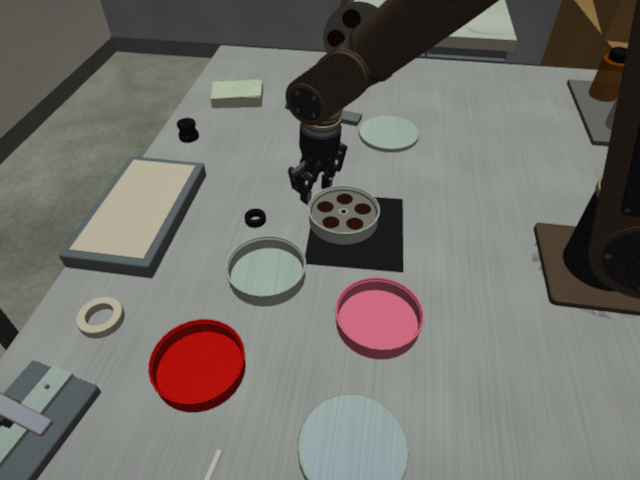

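Call:
{"name": "send_rows", "arguments": {"motion": [0,0.6,-0.04,0,5,0,0.8,-0.05,0,5,0,0.8,-0.05,0,5,0,0.7,-0.04,0,5,0,0.5,-0.03,0,5,0,0.3,-0.02,0,5,0,0,0,0,5]}}

```text
time: 7.85
eef_pos: [0.4938, -0.0758, 0.0132]
tcp_rot: [-0.452, 0.891, -0.03, 0.02]
contact_force: [1.8, -2.0, -0.6]
opening: 0.588
```

```bash
python3 - <<'E'
from h import *
g=mat-dr*.075
plan([*g,.01]); s=ctrl.get_state(); print(R.from_quat(s['tcp_rot']).as_matrix()[:,2])
p,d=shot('side','side6.png');P=cloud('side',d)
for r in spotter.trace('full_can_center','side')[:4]:
    print(r['bbox'],ringfit(P,r['bbox']))
E
```

```text
7.85 [ 0.49381116 -0.0757633   0.01324236] [ 1.83982156 -2.02433524 -0.59694681] 0.5875163230457157 tool shift cm [ 0.03 -0.2   0.34] spin 0.0017355849888450478
[ 0.06324089 -0.03428221 -0.9974093 ]
[325.3, 198.2, 65.7, 56.1] (array([ 0.43395061, -0.02977374]), np.float64(0.06848374406817695), 624, np.float64(0.030686038366821933))
[149.2, 320.2, 98.3, 92.2] (array([0.63518697, 0.30719732]), np.float64(0.06757747136662962), 988, np.float64(0.030700256282196636))
[326.3, 200.4, 67.4, 44.9] (array([ 0.43335878, -0.02928264]), np.float64(0.06818010542710602), 603, np.float64(0.03057259473103513))
```

View pics/side6.png

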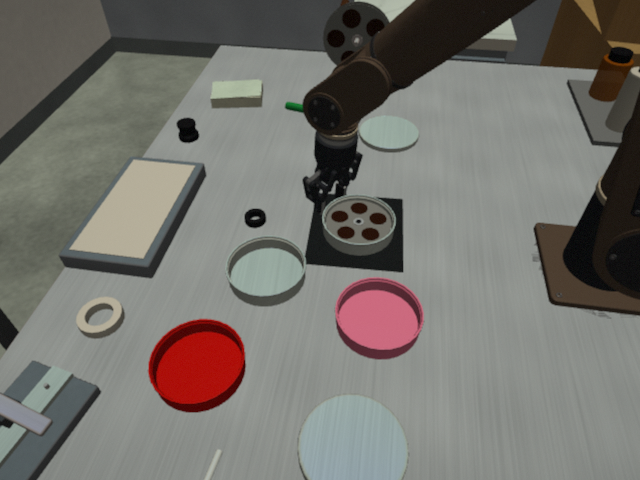

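Call:
{"name": "send_rows", "arguments": {"motion": [0,-0.5,0,0,5,0,-1,0,0,5,0,-1.5,0,0,5,0,-1.5,0,0,5,0,-0.5,-1,0,5,0,0,-2.5,0,5,0,0,-3,0,5,0,0,-3,0,5,0,0,-3,0,5,0,0,0,0,5,0,0,0,0,5]}}

```text
time: 9.05
eef_pos: [0.5257, -0.1022, 0.145]
tcp_rot: [-0.451, 0.892, -0.022, 0.014]
contact_force: [0.5, 0.2, -0.3]
opening: 0.586
```

```bash
python3 - <<'E'
from h import *
g=mat-dr*.075
plan([*g,.01])
p,d=shot('side','side7.png');P=cloud('side',d)
print(ringfit(P,[325,198,66,56]),ringfit(P,[225,237,84,72]))
p,d=shot('top','top7.png')
s=ctrl.get_state(); print(s['dq'],s['contact_force'])
E
```

```text
9.05 [ 0.52572565 -0.10221447  0.14495611] [ 0.45907291  0.22438762 -0.34240331] 0.586038054807436 tool shift cm [-0.13  4.6  13.28] spin -0.0005829157791309671
(array([ 0.43212236, -0.02874109]), np.float64(0.06763017313978445), 563, np.float64(0.030461778216853475)) (array([0.57898878, 0.11192265]), np.float64(0.06768347223445638), 680, np.float64(0.03051649805018586))
[-0.00183708  0.01808497  0.01618143  0.00023035 -0.0008972   0.00099178] [-0.1153531  -0.03565587  0.34776905]
```

View pics/side7.png

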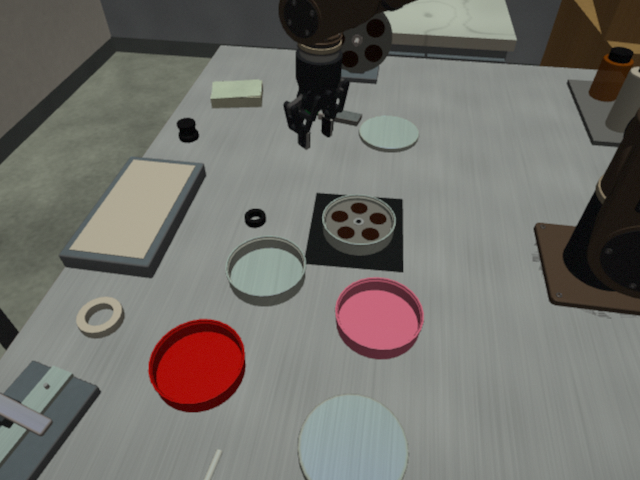

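The side view shows the can with its reel at (359,224), centred on the mat, about 3 mm short of and 4 mm left of the mat's centre. The gripper is clear at (318,115) and the empty can has not moved, so I am handing the job in.

```bash
python3 -c "
from h import *
print(workorder.sign_off())"
```

```text
the job is handed in; nothing more can be done
None
```

I dragged the can with the reel onto the mat and handed the job in at about 9 s of the 32 s. I set both fingertips about 50 mm apart behind its far lip, slid it about 21 cm along the bench, then backed off and lifted clear.

**Last checks** (side camera depth, taken after release):
- **Reel's can:** its centre is at about (0.432, -0.029). The mat's centre is at about (0.435, -0.033), so the offset is about 3 to 4 mm, against limits of 24 and 34 mm. The rim height is unchanged, so the can lies flat.
- **Reel:** by eye it is lying in the can. I did not measure its centre.
- **Empty can:** it moved less than 1 mm.
- **Gripper:** it is about 14 cm up, and the wrist force is near zero.

**Disagreements:**
- The first top and side fits of the can differed by about 2 mm, which is within the calibration.
- The tool tilted by up to about 4° during the moves. I corrected for it and it had no visible effect.
- The final position rests on the side camera. I took a last top picture but did not check it.

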